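# Tap the riser's wedge tight

### The arm

A 6-joint arm with a two-finger parallel gripper is mounted at the origin on the work surface. World frame = base frame: x ahead of the robot, y to its left, z up, the work surface at z = 0. Lengths are in m, angles in rad, forces in N, time in s.
With the tool pointing down it reaches from about 0.25 to 0.8 m from the base axis. Payload 8.5 kg.
Tool frame: the origin (TCP) lies on the mounting face of the last link; the fingertips stand 173 mm ahead of it and the grasp point (between the pads) lies 155 mm ahead of it; z points along the fingers, y is the direction in which the jaws open and shut (so a half turn about z gives the same grasp; the last joint's range is limited). The gripper opens to 85 mm and grips with 20 to 120 N. Pads are 22 mm wide; open, the fingers measure 114 mm over their backs; the gripper's body (76 mm by 85 mm) begins 54 mm behind the grasp point. The pads swing forward as they close: fully open they stand 13 mm farther back than shut.
Start: joints at [1.202, 0.238, -0.013, 1.319, 0, 1.571], TCP at [0.189, 0.49, 0.405] pointing down, gripper open.
Joint ranges: [-2.66, 2.66], [-1.03, 1.9], [-1.14, 1.46], [-1.82, 2.27], [-1.45, 1.34], [-3.14, 3.14]. Speed limits (rad/s): [2.22, 2.22, 2.79, 3.14, 3.14, 3.14].

### API

Orientations are given as [roll, pitch, yaw] about the fixed x, y, z axes, in that order (R = Rz(yaw) Ry(pitch) Rx(roll)).
In Python, from rig import manip, fingers, kinematics, eyes, job_done, telemetry gives the robot as it stands. Calls block until the motion is done:
- manip.move_ptp(position, orientation): joint-space move of the TCP to a pose.
- manip.move_linear(position, velocity=0.15, frame=None): straight line of the TCP; frame=None keeps the orientation; velocity is the mean speed in m/s.
- manip.move_j(angles): joint-space move.
- fingers.move_gripper(opening, effort=None): finger opening in m; effort is the grip in N (None keeps the last); returns when the fingers have stopped.
- manip.dwell(seconds).
- kinematics.inverse_kinematics(position, orientation): joint angles nearest the present ones, or None.
- eyes.snapshot(name): name is "side" or "top"; returns (picture, depth): 480x640x3 uint8, red, green, blue; 480x640 float32, m along the optical axis (not along the pixel's ray), 0 where there is no reading.
- eyes.camera_params(name): a dict with "mtx" (3x3 intrinsics, pixels), "k1" (the pictures are not rectified: a ray, as slopes to the right and down, at radius r is drawn at 1 + k1 r^2 times it, then the intrinsics apply), "extrinsics" (4x4, takes a point from camera to world coordinates). Camera axes: x right, y down, z forward; pixel columns grow to the right and rows downward; lengths in m; the calibration is good to about 2 mm. A picture is of the moment at which its call begins. camera_params takes no time and is no camera call.
A pose or a line that the arm cannot do raises manip.PlanningError and nothing moves.
- job_done(): hands the job in, once; it reports no verdict.
Readings, each from a call of its own:
- telemetry.read_t(): time.
- telemetry.read_joint_positions(): joint angles.
- telemetry.read_qvel(): joint speeds.
- telemetry.read_joint_efforts(): joint torques, N m.
- telemetry.read_tcp_pos(): TCP position.
- telemetry.read_ee_rot(): TCP orientation.
- telemetry.read_ft_force(): force on the tool from outside, world axes, zero at the start.
- telemetry.read_wrist_torque(): the same for the moment, N m.
- telemetry.read_gripper_width(): finger opening in m.
Only numpy, scipy, OpenCV 4.12 (cv2) and the standard library are available. Lean on these libraries where they do the work, as an engineer would, in place of code of your own. Each camera call takes 0.05 s, during which the arm holds its last target. There are 200 camera calls.

### The job

Pick up the hammer and drive the loose wooden wedge further into its slot in the flat-pack monitor riser with at least two separate taps on its thick end, drawing the hammer clear between taps, until it stops advancing and sits tight by itself. Tap firmly but do not bash it, do not touch the wedge with the gripper, then lay the hammer back flat on the cork mat, let go of it, and leave the other things on the desk alone.

Things in the scene. Friction and masses are not known exactly. Their poses are not given: they have to be found in the camera images.
- riser: Fixed wooden monitor riser: brown board 460 x 190 x 18 mm on two leg panels, its top 80 mm above the desk. Origin on the desk under its centre; x along its length, the way to drive the loose wedge; z up. At x = +155 and -155 mm a tenon (36 mm along x, 53 across, 60 tall) stands up through the board, slotted along x. The wedge at -155 is fixed and cut short; the loose one is at +155.
- slot (a point): Middle of the slot (riser x = +155 mm) that holds the loose wedge, half-way up the opening. Slot 21 mm wide, its ceiling sloped like the wedge, its floor a thin metal plate 4 mm above the board. How high the tenon stands differs from riser to riser by up to +-1.7 mm, so the point where the wedge goes tight differs by +-14 mm and must be felt.
- wedge: Loose dark wooden wedge, 130 mm long, 18 wide, 24 high at the thin end, 40 at the thick end, 50 to 100 g, thin end started in the slot. Origin mid-underside; x points to the thin end, the way to drive it; z up. Slides easily (under 2 N) for the first 15 to 55 mm, then jams within 1 to 2 mm. Taps at 20 to 40 mm/s, stopped at 10 to 15 N, seat it; over 40 N splits the tenon.
- wedge_butt (a point): On the flat upright face of the wedge's thick end, mid-width, 24 mm above its underside: where to tap. Axes as the wedge's.
- mat: Thin fixed cork mat, 300 x 180 x 5 mm, on the desk; origin at the middle of its underside, x along its length.
- hammer: Hammer, 0.24 to 0.39 kg, lying level on the mat. Origin on its underside below the middle of the head. Head 34 x 102 x 34 mm, long in y, a flat striking face at y = +51 and -51 mm, both alike. Straight handle to -x, 24 mm wide (y), 22 high, from x = -17 to -160 mm, then a knob (32 wide, 34 high) to -185 mm. Handle and head axes 17 mm above the underside.
- hammer_grip (a point): On the hammer handle's axis, 50 mm from the middle of the head (hammer x = -50 mm), 17 mm above its underside: a good place to grip, across y. Axes as the hammer's.
- mug: White mug, 80 mm across, 90 mm high, bystander; origin under its centre.
- driver: Screwdriver with black handle, 200 mm long, lying on the desk, bystander; origin under its middle.
- puck: White plug-in adapter, 60 x 60 x 28 mm with two pins up, bystander; origin under its centre.
Things that resemble listed ones, but are neither listed nor needed, are in the scene too. Of the things that look like the hammer, the larger one is meant.

How it is judged:
On the way, in this order (a step that is already met when the one before it is completed fails the run):
1. the hammer is picked up off the mat (z of hammer_grip in the frame of mat above 0.05 m), for 0.2 s.
2. first tap: the hammer touches the wedge (contact force between hammer and wedge above 0.5 N).
3. the hammer is drawn clear of the wedge's end (7 mm or more) (x of hammer in the frame of wedge_butt below -0.058 m), for 0.05 s.
4. a further tap: the hammer touches the wedge again (contact force between hammer and wedge above 0.5 N).
5. the hammer is clear and the wedge sits tight by itself (jammed in the slot with over 6 N) (contact force between wedge and riser above 6 N and x of hammer in the frame of wedge_butt below -0.058 m), for 0.2 s.
At the end, for the whole second after the job is handed in: The wedge is jammed in the slot (over 6 N against the riser with nothing pushing it), in line within 0.12 rad; the hammer lies flat (tilt under 0.2 rad) and at rest on the cork mat, its grip point over the mat; nothing is held (contact force between wedge and riser above 6 N and z of wedge in the frame of slot below 0 m and angle between the x axis of wedge and the x axis of riser, either way round below 0.12 rad and x of hammer_grip in the frame of mat between -0.14 and 0.14 m and y of hammer_grip in the frame of mat between -0.08 and 0.08 m and z of hammer_grip in the frame of mat below 0.035 m and angle between hammer's own z axis and vertical below 0.2 rad and linear speed of hammer below 0.02 m/s and linear speed of wedge below 0.01 m/s); the robot touches nothing.
It fails at once if the wedge is bashed: the hammer hits it with over 40 N (contact force between hammer and wedge above 40 N).
It fails at once if the gripper or the arm touches the wedge (contact force between any of the fingers, the arm and wedge above 0.5 N).
It fails at once if the mug, the screwdriver or the adapter is moved by more than 30 mm (distance of any of mug, driver, puck from where it was at the start of the episode above 0.03 m).
It also fails if it takes over 54 s, if anything falls off the work surface, if the arm or the gripper's body presses on something with over 40 N, if the wrist force passes 120 N, or if a joint passes its speed limit or range.

## Working session

There is one attempt and no reset: what is moved stays moved. The work goes in short steps, each a Python script; the robot and the scene stay as the last script left them, time stands still between calls to the robot, and variables do not carry over. Pictures are saved under pics/ and viewed, about 8 in all and at most 12, crops included, and the job is handed in when it is done.

```bash
ls; mkdir -p pics; python3 - <<'E'
from rig import eyes,telemetry
import cv2,numpy as np
for n in("side","top"):
    p,d=eyes.snapshot(n); np.savez(f"pics/{n}0.npz",p=p,d=d)
    cv2.imwrite(f"pics/{n}0.png",p[:,:,::-1]); c=eyes.camera_params(n); print(n,c["mtx"],c["k1"],np.round(c["extrinsics"],4))
print(telemetry.read_t(),telemetry.read_ee_rot())
E
```

```text
pics
side [[489.25569434   0.         318.50927881]
 [  0.         489.25569434 243.16749131]
 [  0.           0.           1.        ]] -0.06807099956668347 [[-0.9982 -0.0488  0.0352  0.5556]
 [-0.0592  0.6879 -0.7234  0.7611]
 [ 0.0111 -0.7242 -0.6895  0.8837]
 [ 0.      0.      0.      1.    ]]
top [[594.30708919   0.         317.94175464]
 [  0.         594.30708919 229.57368148]
 [  0.           0.           1.        ]] -0.05279247862472958 [[-0.008  -0.9922  0.1246  0.4464]
 [-0.9999  0.0065 -0.0118 -0.0541]
 [ 0.0109 -0.1247 -0.9921  1.4155]
 [ 0.      0.      0.      1.    ]]
0.1 [-3.14033829e+00 -7.03854427e-06  2.77277937e+00]
```

View pics/top0.png

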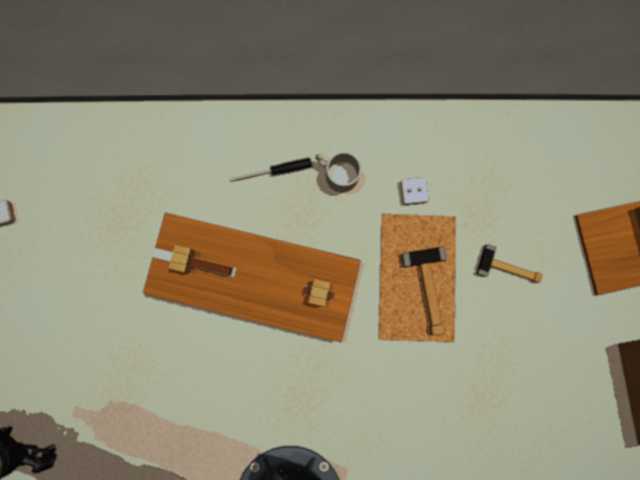

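View pics/side0.png

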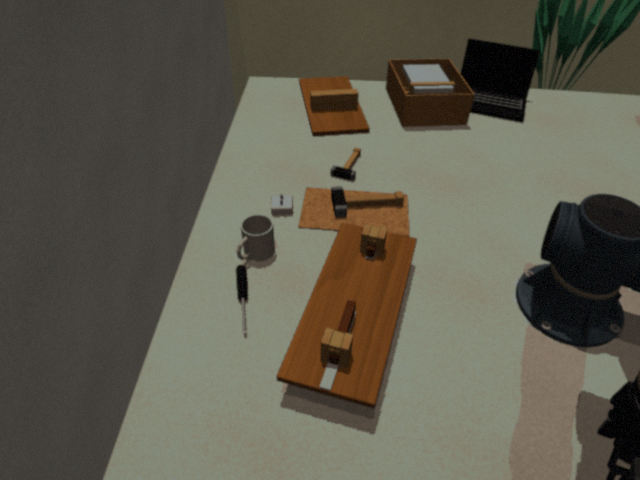

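The top view has two hammers: the larger one on the mat (head at 424,257, knob at 436,328) and a small decoy (head at 487,261). I choose the one on the mat. The loose wedge has its butt at about (234,272). Its slot is in the tenon at (180,260), next to the metal plate, so the drive direction is image left (+y). The fixed tenon is at (319,292). The riser-like board at (615,245) is a decoy.

```bash
cat > h.py <<'E'
import numpy as np,cv2
from rig import eyes
def cast(n,uv,z):
    c=eyes.camera_params(n); K=c["mtx"];k=c["k1"];T=c["extrinsics"]
    uv=np.atleast_2d(np.float64(uv))
    s=cv2.undistortPoints(uv[:,None],K,np.array([k,0,0,0,0.]))[:,0]
    r=np.c_[s,np.ones(len(s))]@T[:3,:3].T
    return T[:3,3]+r*((z-T[2,3])/r[:,2])[:,None]
def proj(n,P):
    c=eyes.camera_params(n);T=np.linalg.inv(c["extrinsics"])
    return cv2.projectPoints(np.atleast_2d(np.float64(P))[:,None],cv2.Rodrigues(T[:3,:3])[0],T[:3,3],c["mtx"],np.array([c["k1"],0,0,0,0.]))[0][:,0]
def lift(n,d,m):  # depth pixels -> world
    v,u=np.nonzero(m&(d>0)); P=cast(n,np.c_[u,v],0); T=eyes.camera_params(n)["extrinsics"]
    f=(P-T[:3,3]); f/= (f@T[:3,2])[:,None]
    return T[:3,3]+f*d[v,u][:,None],np.c_[u,v]
E
python3 - <<'E'
from h import *
z=np.load("pics/top0.npz");p=z["p"];d=z["d"]
a=cv2.resize(p[235:345,370:480],(440,440),interpolation=3); b=cv2.resize(p[205:345,140:365],None,fx=3.2,fy=3.2,interpolation=3)
s=np.load("pics/side0.npz")["p"]
c=cv2.resize(s[285:405,275:385],(336,366)[:2],interpolation=3) 
a=cv2.resize(a,(290,290));
im=np.zeros((600,800,3),np.uint8); im[:448,:720]=b[:448,:720]; im=im[:448]
cv2.imwrite("pics/riser1.png",im[:,:,::-1])
im=np.zeros((440,800,3),np.uint8); im[:,:440]=cv2.resize(p[235:345,370:480],(440,440),interpolation=3); im[:360,450:780]=cv2.resize(s[285:405,275:385],(330,360),interpolation=3)
cv2.imwrite("pics/ham1.png",im[:,:,::-1])
roi=np.zeros(d.shape,bool)
def rect(m):
    c=max(cv2.findContours(m.astype(np.uint8),0,1)[0],key=cv2.contourArea); return c,cv2.minAreaRect(c)
P=np.zeros((480,640,3));pts,uv=lift("top",d,np.ones(d.shape,bool));P[uv[:,1],uv[:,0]]=pts
Z=P[:,:,2]
for n,u,v in[("desk",100,150),("mat",390,330),("head",424,257),("handle",430,300),("knob",436,328),("board",260,290),("wedge",215,267),("tenon",180,260),("ften",319,292),("small",487,261)]: print(n,P[v,u].round(3))
r=np.zeros(d.shape,bool);r[240:340,378:456]=1
h=r&(Z>.02); q=P[h]; print("ham pts",len(q),q.min(0),q.max(0))
dark=r&(p.max(2)<70); c,R=rect(dark); print("dark head",R, cast("top",[R[0]],.039))
c,R=rect(h);print(R)
r=np.zeros(d.shape,bool);r[200:350,140:370]=1
c,R=rect(r&(Z>.065)&(Z<.5)); B=cv2.boxPoints(R); C=cast("top",B,.08); print("riser",C.round(4),np.linalg.norm(np.diff(C,axis=0),axis=1),C.mean(0))
E
```

```text
desk [0.824 0.462 0.001]
mat [ 0.384 -0.238  0.004]
head [ 0.553 -0.317  0.038]
handle [ 0.454 -0.329  0.034]
knob [ 0.389 -0.34   0.038]
board [0.479 0.061 0.081]
wedge [0.529 0.156 0.118]
tenon [0.543 0.229 0.136]
ften [ 0.472 -0.071  0.137]
small [ 0.544 -0.47   0.021]
ham pts 1484 [ 0.37288219 -0.3689774   0.02005289] [ 0.57929031 -0.26504009  0.0470518 ]
dark head ((424.6770935058594, 257.287841796875), (15.440296173095703, 31.400466918945312), 81.02737426757812) [[ 0.55257121 -0.31863981  0.039     ]]
((429.4459533691406, 292.1756896972656), (87.62466430664062, 44.5521240234375), 80.53767395019531)
riser [[ 0.4721  0.3261  0.08  ]
 [ 0.6595  0.2848  0.08  ]
 [ 0.5452 -0.1665  0.08  ]
 [ 0.3616 -0.1185  0.08  ]] [0.191797   0.46554387 0.18983991] [0.50959296 0.08148543 0.08      ]
```

View pics/ham1.png

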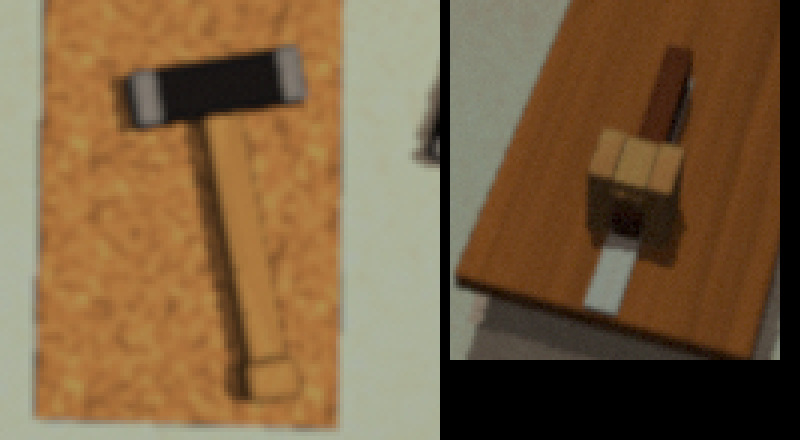

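View pics/riser1.png

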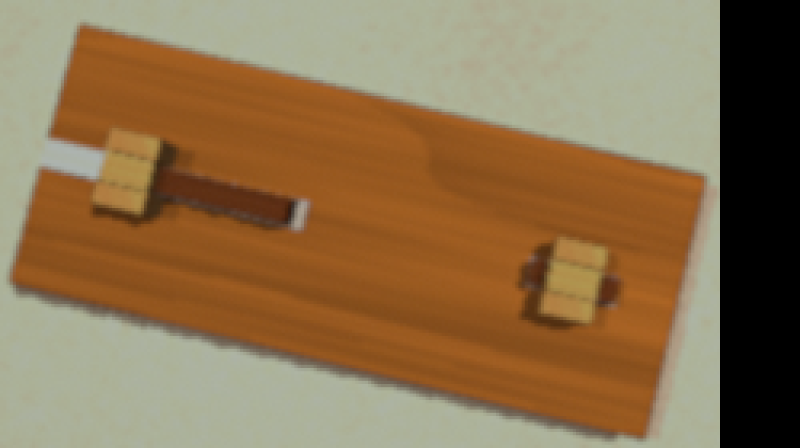

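```bash
python3 - <<'E'
from h import *
f=lambda a,s,o:(np.float64(a)+.5)/s-.5+np.float64(o)
hd=cast("top",f([[131,72],[302,45],[305,102],[135,128]],4,(370,235)),.039)
print("head",hd.round(4),hd.mean(0),np.linalg.norm(np.diff(hd,axis=0),axis=1))
ax=cast("top",f([[228,118],[266,350]],4,(370,235)),.033);e=ax[0]-ax[1]
print("handle",ax.round(4),"yaw",np.arctan2(e[1],e[0])); e=hd[0]+hd[3]-hd[1]-hd[2];print("yaw by head",np.arctan2(-e[0],e[1]))
rc=cast("top",f([[80,25],[705,178],[648,437],[12,283]],3.2,(140,205)),.08)
e=rc[0]+rc[3]-rc[1]-rc[2];yaw=np.arctan2(e[1],e[0]);o=rc.mean(0);print("riser",rc.round(4),o,yaw)
print(np.linalg.norm(np.diff(rc,axis=0),axis=1))
z=np.load("pics/top0.npz");d=z["d"];m=np.zeros(d.shape,bool);m[200:350,140:370]=1
P,uv=lift("top",d,m);c,s=np.cos(yaw),np.sin(yaw);x=(P[:,0]-o[0])*c+(P[:,1]-o[1])*s;y=-(P[:,0]-o[0])*s+(P[:,1]-o[1])*c;Z=P[:,2]
print("tops: ");
for a,b in((120,190),(-190,-120)):
    k=(Z>.128)&(x>a/1e3)&(x<b/1e3);print(np.percentile(x[k],[2,98]),np.percentile(y[k],[2,98]),Z[k].mean())
k=(Z>.105)&(Z<.13)&(x>-.05)&(x<.13)&(abs(y)<.05)
for t in np.arange(-.02,.14,.005):
    j=k&(abs(x-t)<.0025)
    if j.sum(): print(round(t,3),j.sum(),y[j].mean().round(4),Z[j].mean().round(4))
E
```

```text
head [[ 0.5639 -0.2667  0.039 ]
 [ 0.5789 -0.3675  0.039 ]
 [ 0.5455 -0.3681  0.039 ]
 [ 0.5312 -0.2683  0.039 ]] [ 0.55488876 -0.31766643  0.039     ] [0.10188337 0.03337963 0.10089976]
handle [[ 0.537  -0.3239  0.033 ]
 [ 0.4025 -0.3421  0.033 ]] yaw 0.13478291284582763
yaw by head 0.14529803265948005
riser [[ 0.6557  0.2784  0.08  ]
 [ 0.5438 -0.1641  0.08  ]
 [ 0.3642 -0.1217  0.08  ]
 [ 0.4734  0.322   0.08  ]] [0.50925221 0.07864562 0.08      ] 1.3264098014466836
[0.45646796 0.18451007 0.45694871]
tops: 
[0.13781023 0.17261248] [-0.02540146  0.02502842] 0.14018679697821584
[-0.16939695 -0.13513706] [-0.02501695  0.02564065] 0.13945961962787062
0.045 19 0.0001 0.1184
0.05 19 -0.0005 0.1238
0.055 18 0.0005 0.1232
0.06 19 -0.0007 0.1219
0.065 18 -0.0002 0.1228
0.07 21 -0.0011 0.1195
0.075 16 0.0016 0.1221
0.08 19 -0.0011 0.1208
0.085 21 0.0002 0.1192
0.09 16 -0.0007 0.1197
0.095 20 -0.0004 0.119
0.1 19 -0.0004 0.1184
0.105 16 0.0002 0.1168
0.11 20 -0.0003 0.1169
0.115 18 0.0002 0.1157
0.12 18 -0.001 0.1144
0.125 20 -0.0002 0.1151
0.13 8 -0.0007 0.1147
```

```bash
cat >> h.py <<'E'
HC=np.array([.5549,-.3177]);HY=.14
RO=np.array([.5093,.0786]);RY=1.3264
def down(g,psi): return [g[0],g[1],g[2]+.155],[np.pi,0,psi]
def rot(a): return np.array([[np.cos(a),-np.sin(a)],[np.sin(a),np.cos(a)]])
def hgrip(bx,z): # grasp for hammer centre at riser x=bx
    return np.r_[RO+rot(RY)@[bx,0]+rot(RY-np.pi/2)@[-.05,0],z]
E
cat > a.py <<'E'
from h import *
from rig import manip,fingers,kinematics,telemetry as t
G=np.r_[HC+rot(HY)@[-.05,0],.028]
for k in(0,np.pi):
    for g,psi in((G,HY),(hgrip(-.022,.114),RY-np.pi/2)):
        q=kinematics.inverse_kinematics(*down(g,psi+k)); print(k,g.round(3),None if q is None else np.round(q,2))
E
python3 a.py
```

```text
0 [ 0.505 -0.325  0.028] [-0.57  0.52 -0.19  0.87  0.    2.43]
0 [0.455 0.069 0.114] [ 0.15  0.22 -0.41  0.94  0.   -2.75]
3.141592653589793 [ 0.505 -0.325  0.028] [-0.57  0.52 -0.19  0.87  0.   -0.71]
3.141592653589793 [0.455 0.069 0.114] [ 0.15  0.22 -0.41  0.94  0.    0.4 ]
```

```bash
cat >> a.py <<'E'
o=[np.pi,0,HY+np.pi]
T=lambda g:[g[0],g[1],g[2]+.155]
manip.move_ptp(T(G+[0,0,.09]),o); manip.move_linear(T(G),.12)
print(t.read_t(),t.read_tcp_pos(),t.read_ft_force())
fingers.move_gripper(0.0,110); print("w",t.read_gripper_width(),t.read_ft_force())
manip.move_linear(T(G+[0,0,.2]),.15); manip.dwell(.1); print(t.read_t(),t.read_gripper_width(),t.read_ft_force(),t.read_wrist_torque())
manip.move_ptp(T(hgrip(-.03,.228)),[np.pi,0,RY+np.pi/2]); print(t.read_t(),t.read_tcp_pos())
ims=[]
for n in("top","side"):
    p,d=eyes.snapshot(n);np.savez(f"pics/{n}2.npz",p=p,d=d);ims.append(p)
P=hgrip(-.03,.2);u,v=proj("top",P)[0].astype(int);a=ims[0][max(v-90,0):v+90,u-100:u+100]
u,v=proj("side",P)[0].astype(int);v=max(v,90);b=ims[1][v-90:v+90,u-100:u+100]
cv2.imwrite("pics/held.png",np.hstack([cv2.resize(a,(400,360)),cv2.resize(b,(400,360))])[:,:,::-1])
E
python3 a.py
```

```text
0 [ 0.505 -0.325  0.028] [-0.57  0.52 -0.19  0.87  0.    2.43]
0 [0.455 0.069 0.114] [ 0.15  0.22 -0.41  0.94  0.   -2.75]
3.141592653589793 [ 0.505 -0.325  0.028] [-0.57  0.52 -0.19  0.87  0.   -0.71]
3.141592653589793 [0.455 0.069 0.114] [ 0.15  0.22 -0.41  0.94  0.    0.4 ]
4.0917 [ 0.5057264  -0.32481488  0.18363842] [ 0.91503446 -0.87870598 -0.22606199]
w 0.021968021906404723 [-1.07293156  0.43820961  5.38162235]
6.275 0.021744933871083182 [ 0.94710516  0.35720002 -1.26897908] [ 0.0147268   0.09013627 -0.04136903]
7.725 [0.45388477 0.06116932 0.38306575]
```

View pics/held.png

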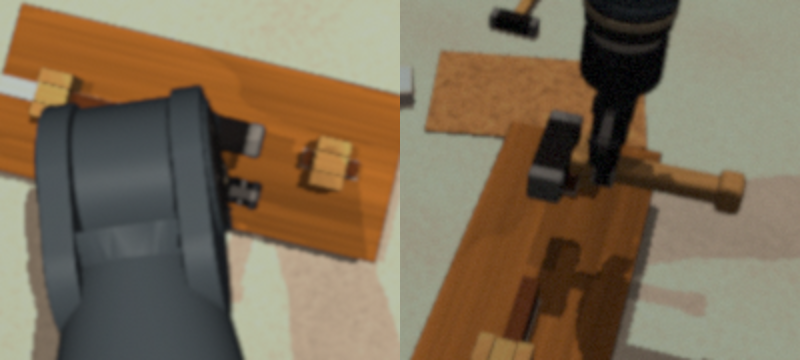

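The hammer is held: the left half shows the head end at about (250,138), and the right half shows the head and a roughly level handle. Next I check its held pose from the side depth image.

```bash
python3 - <<'E'
from h import *
d=np.load("pics/side2.npz")["d"]
P,uv=lift("side",d,np.ones(d.shape,bool))
q=(P[:,:2]-RO)@rot(RY); x,y,z=q[:,0],q[:,1],P[:,2]
k=(z>.18)&(z<.26)&(abs(x+.03)<.09)&(abs(y)<.03)
print(k.sum(),np.percentile(x[k],[1,99]),np.percentile(y[k],[1,99]),np.percentile(z[k],[1,50,99]))
for a,b in((-.09,-.05),(-.05,-.01),(-.01,.02)):
    j=k&(x>a)&(x<b)&(z>.23); print(a,j.sum(),z[j].mean() if j.any() else 0,np.percentile(y[j],[3,97]) if j.any() else 0)
# handle+knob
k=(z>.19)&(z<.26)&(abs(x+.03)<.03)&(y>.075)&(y<.26)
for a in np.arange(.075,.25,.02):
    j=k&(y>a)&(y<a+.02)
    if j.any(): print("handle y",a.round(3),j.sum(),x[j].mean().round(4),np.percentile(z[j],95).round(4))
E
```

```text
926 [-0.07727226  0.02278958] [-0.01576412  0.02887553] [0.20799727 0.23677235 0.24036706]
-0.09 158 0.23746196322440666 [-0.01486848  0.01663098]
-0.05 292 0.23673541773562023 [-0.01476821  0.02796045]
-0.01 208 0.2373567085692695 [-0.01450558  0.01705081]
handle y 0.075 153 -0.0241 0.2336
handle y 0.095 152 -0.0243 0.2336
handle y 0.115 155 -0.0246 0.2335
handle y 0.135 156 -0.0249 0.2334
handle y 0.155 216 -0.0226 0.239
handle y 0.175 101 -0.0224 0.2389
```

```bash
cat >> h.py <<'E'
from rig import manip,telemetry as t
ZT=.1155+.155
N=rot(RY)@[1,0]
fx=lambda: float(np.r_[N,0]@np.array(t.read_ft_force()))
def go(bx,v=.03,z=ZT):
    g=hgrip(bx,0); manip.move_linear([g[0],g[1],z],velocity=v)
def now(): return float((np.array(t.read_tcp_pos())[:2]-hgrip(0,0)[:2])@N)
E
python3 - <<'E'
from h import *
go(-.03,.12); manip.dwell(.2); b=np.mean([fx() for _ in range(5)]); print(t.read_t(),now(),"base",b,t.read_ft_force())
bx=-.03; L=[]
while bx<.0:
    bx+=.002; t0=t.read_t(); go(bx,.025); f=b-fx(); L.append((round(bx,4),round(now(),4),round(f,2),round(t.read_t()-t0,3)))
    if f>6: break
print(*L,sep="\n")
manip.dwell(.1);print("held",b-fx())
E
```

```text
9.1083 -0.02991214882201555 base 0.11235399205796053 [ 0.15787181  0.07642472 -1.7778534 ]
(-0.028, -0.0279, np.float64(-0.9), 0.25)
(-0.026, -0.0259, np.float64(0.24), 0.25)
(-0.024, -0.0239, np.float64(0.66), 0.25)
(-0.022, -0.0219, np.float64(0.13), 0.25)
(-0.02, -0.0199, np.float64(-0.07), 0.25)
(-0.018, -0.0179, np.float64(-0.11), 0.25)
(-0.016, -0.0159, np.float64(0.26), 0.25)
(-0.014, -0.0139, np.float64(0.26), 0.25)
(-0.012, -0.0119, np.float64(0.29), 0.25)
(-0.01, -0.0099, np.float64(0.53), 0.25)
(-0.008, -0.0079, np.float64(-0.18), 0.25)
(-0.006, -0.0059, np.float64(0.62), 0.25)
(-0.004, -0.0039, np.float64(0.17), 0.25)
(-0.002, -0.0019, np.float64(-0.12), 0.25)
(0.0, 0.0001, np.float64(-0.24), 0.25)
held 0.23127533208232548
```

```bash
python3 - <<'E'
from h import *
go(-.018,.06); manip.dwell(.1); b=np.mean([fx() for _ in range(8)]); print(t.read_t(),"base",b)
p,d=eyes.snapshot("side"); P,uv=lift("side",d,np.ones(d.shape,bool)); q=(P[:,:2]-RO)@rot(RY); x,y,z=q[:,0],q[:,1],P[:,2]
k=(abs(y)<.008)&(x>-.08)&(x<.14)
for a in np.arange(.02,.08,.004):
    j=k&(abs(x-a)<.002); print(round(a,3),j.sum(),np.percentile(z[j],[10,50,90]).round(3) if j.any() else "")
go(-.002,.03); bx=-.002; L=[]
while bx<.048:
    bx+=.001; go(bx,.025); f=b-fx(); L.append((round(bx,4),round(now(),4),round(float(f),2)))
    if f>4: break
print(*L[::4],L[-3:],sep="\n"); manip.dwell(.1); print("held",b-fx(),t.read_t())
E
```

```text
13.5083 base 0.10433674677231973
0.02 7 [0.124 0.125 0.127]
0.024 15 [0.097 0.125 0.127]
0.028 10 [0.119 0.125 0.127]
0.032 57 [0.103 0.114 0.125]
0.036 18 [0.103 0.114 0.124]
0.04 0 
0.044 0 
0.048 0 
0.052 6 [0.12  0.122 0.123]
0.056 8 [0.123 0.124 0.126]
0.06 16 [0.12  0.123 0.125]
0.064 13 [0.12  0.121 0.123]
0.068 14 [0.119 0.121 0.123]
0.072 10 [0.12  0.122 0.123]
0.076 16 [0.119 0.121 0.122]
(-0.001, -0.0011, 0.15)
(0.003, 0.0031, -0.51)
(0.007, 0.0071, 0.53)
(0.011, 0.0111, 0.29)
(0.015, 0.0151, 0.3)
(0.019, 0.0191, 0.36)
(0.023, 0.0231, 0.58)
(0.027, 0.0271, -0.36)
(0.031, 0.0311, -1.47)
(0.035, 0.0351, -0.22)
(0.039, 0.039, 0.37)
(0.043, 0.0427, 3.77)
[(0.042, 0.0421, 0.46), (0.043, 0.0427, 3.77), (0.044, 0.0432, 8.6)]
held 8.346744153768844 25.8417
```

```bash
python3 - <<'E'
from h import *
b=.1; bx=.044
def press(bx,F):
    f=b-fx()
    while f<F and bx<.055:
        bx+=.0004; go(bx,.03); f=b-fx(); print("press",round(bx,4),round(now(),4),round(f,2))
    return bx
bx=press(bx,11.5)
for i in range(2):
    go(bx-.018,.06); manip.dwell(.1); b=np.mean([fx() for _ in range(6)]); print("clear",t.read_t(),now(),b)
    go(bx-.0005,.03); print("tap",now(),b-fx()); bx=press(bx-.0005,12.5)
go(bx-.025,.06); manip.dwell(.1); print(t.read_t())
p,d=eyes.snapshot("side"); P,uv=lift("side",d,np.ones(d.shape,bool)); q=(P[:,:2]-RO)@rot(RY); x,y,z=q[:,0],q[:,1],P[:,2]
k=(abs(y)<.008)&(x>.04)&(x<.14)&(z>.1)&(z<.135)
print([(round(a,3),int((k&(abs(x-a)<.002)).sum())) for a in np.arange(.06,.12,.004)])
u,v=proj("side",np.r_[RO+rot(RY)@[.13,0],.11])[0].astype(int)
cv2.imwrite("pics/seat.png",cv2.resize(p[v-70:v+70,u-80:u+80],(640,560),interpolation=3)[:,:,::-1])
E
```

```text
press 0.0444 0.0433 10.72
press 0.0448 0.0435 13.23
clear 26.8917 0.026943807622998094 -0.011392718530570584
tap 0.04348979509770038 10.01365900592324
press 0.0447 0.0436 11.75
press 0.0451 0.0438 14.21
clear 28.675 0.027278417791464216 0.3738018688189492
tap 0.04364760376305453 11.757002207203232
press 0.045 0.0438 13.5
30.325
[(np.float64(0.06), 9), (np.float64(0.064), 15), (np.float64(0.068), 17), (np.float64(0.072), 62), (np.float64(0.076), 1), (np.float64(0.08), 0), (np.float64(0.084), 0), (np.float64(0.088), 0), (np.float64(0.092), 0), (np.float64(0.096), 8), (np.float64(0.1), 16), (np.float64(0.104), 14), (np.float64(0.108), 16), (np.float64(0.112), 16), (np.float64(0.116), 13)]
```

View pics/seat.png

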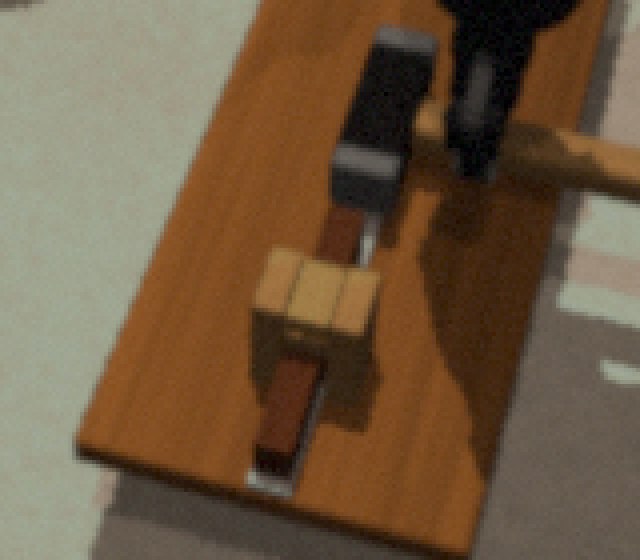

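The crop shows the wedge straight in the slot, its thin end sticking out at about (275,455), with the hammer drawn clear. Repeat taps stop at the same place (within 0.3 mm), so it is tight. Now I lay the hammer back.

```bash
python3 - <<'E'
from h import *
from rig import fingers
G=np.r_[HC+rot(HY)@[-.05,0],.155]; Z=lambda z:[*(G+[0,0,z])]
p0=np.array(t.read_tcp_pos()); manip.move_linear([p0[0],p0[1],.155+.228],.15)
manip.move_ptp(Z(.228),[np.pi,0,HY+np.pi]); manip.move_linear(Z(.045),.15); manip.dwell(.1); f0=t.read_ft_force()[2]
z=.033
while z>.026:
    manip.move_linear(Z(z),.04); f=t.read_ft_force()[2]-f0
    if f>2.5: break
    z-=.001
print("down",z,f,t.read_t())
fingers.move_gripper(.07); manip.move_linear(Z(.15),.15); 
print(t.read_t(),t.read_gripper_width())
manip.move_ptp([.3,.0,.45],[np.pi,0,HY+np.pi]); manip.dwell(.2); print(t.read_t())
ims=[]
for n in("top","side"):
    p,d=eyes.snapshot(n);ims.append(p[140:345,140:500] if n=="top" else p[150:400,250:440]); 
    P,uv=lift(n,d,np.ones(d.shape,bool)); r=(abs(P[:,0]-.48)<.13)&(abs(P[:,1]+.31)<.09)&(P[:,2]>.015); q=P[r]; print(n,q.min(0).round(3),q.max(0).round(3))
im=np.hstack([cv2.resize(ims[0],(520,296)),cv2.resize(ims[1],(225,296))]); cv2.imwrite("pics/end.png",im[:,:,::-1])
E
```

```text
down 0.027999999999999997 6.822383600493564 36.05
37.5417 0.06955370497278557
39.2583
top [ 0.358 -0.388  0.015] [ 0.596 -0.241  0.049]
side [ 0.369 -0.366  0.015] [ 0.577 -0.26   0.042]
```

View pics/end.png

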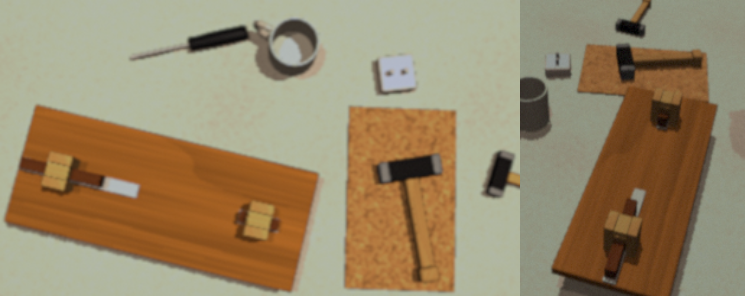

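The picture shows the hammer lying flat on the mat (head at 410,168, knob at 428,275) and released. The wedge is deep and straight in the slot (butt at about 103,182), and the bystanders are where they were. I'm handing in.

```bash
python3 -c "
from rig import job_done,telemetry as t
job_done();print(t.read_t())"
```

```text
the job is handed in; nothing more can be done
the job is handed in; nothing more can be done
```

I drove the wedge tight with the larger hammer, laid the hammer back on the mat and handed the job in at about 39 s of the 54 s allowed.

**Taps:** There were four pushes in all, with the hammer drawn about 17 mm or more clear after each. The first slid the wedge about 9 mm, with no reading above the noise (about 0.5 N). The second carried it on, about 50 mm in all, until it jammed, ending at 13.2 N. The last two were firmer taps, stopped at 14.2 N and 13.5 N, well under the 40 N limit. They stopped within 0.3 mm of the same point, so the wedge had stopped advancing.

**Last checks:** The final pictures show the wedge straight in its slot, the hammer released on the mat at its original place, and the mug, screwdriver and adapter apparently where they were. The final side-camera depth puts the hammer's top at about 42 mm, against 39 mm expected.

**Not checked or not as planned:**
- **Wedge's own grip:** I could not measure the force holding the wedge by itself. I inferred it from the stopping point repeating.
- **Slow push:** The drive to the jam was done in 1 mm steps, so it went slower than 20 to 40 mm/s. Only the last two taps approached at about 30 mm/s.
- **Setting down:** The hammer touched the mat with 6.8 N, above the 2.5 N at which I meant to stop.

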